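# Shut the glue bottle and stow it on the stack

## Task

One glue bottle (yellow label, red push-pull cap) has been left standing open on the joiner's bench. Press its cap down until it snaps shut, gently and while the bottle stands on the bench; then lay the bottle down in the wooden V-cradle and let go, take it again from above, and stow it in the tray on top of the two green-labelled bottles, lying in the gap between them like the top of a pyramid. Leave the blue bottle where it stands.

Things in the scene. Friction and masses are not known exactly. Their poses are not given: they have to be found in the camera images.
- bottle: the open glue bottle: white cylinder 44.4 mm in diameter and 100 mm tall with a yellow label, narrowing to a neck 13 mm across that carries the red cap; about 0.2 kg. Origin: centre of the underside; +z runs along the bottle to the cap. Starts standing
- bottle_mid (a point): point on the bottle's axis 50 mm above its underside (middle of the cylinder); same axes as the bottle
- cap_top (a point): centre of the flat top of the red push-pull cap (top 16 mm across, skirt 22 mm across, 24 mm tall); 134 mm above the bottle's underside when shut, 144 mm when open
- cap (a joint): how far the red cap is pulled out along the bottle's axis: 0 = shut, 0.010 m = fully open. A detent holds it at either end: 6 to 8 N starts it, past the middle it snaps the rest of the way; pressed less it springs back open
- cradle: fixed wooden V-cradle: foot board 130 x 60 mm, 15 mm thick, and two V-shaped saddles (each 12 mm thick, 90 degree V, 38 mm either side of the middle along x, tops no more than 45 mm above the bench). A bottle lies along the cradle's x, either way round; the 64 mm between the saddles is free for the fingers. Origin: centre of the underside
- cradle_mid (a point): middle of the cradle on the axis of a bottle lying in it, 52 mm above the bench; x along the bottle
- tray: fixed plywood tray, 210 x 113 mm outside: floor 10 mm thick, inside 190 mm long (x) by 93 mm wide (y), low cheeks 40 mm high at +-y and end boards 112 mm high at +-x. Two bottles lie in it side by side along x. Origin: centre of the underside
- tray_saddle (a point): where the axis of the third bottle lies when saddled on the two below: over the tray's middle, 69 mm above the bench; x along the bottles. The tops of the two bottles below are 54 mm above the bench
- lower_a: green-labelled bottle (same size, cap shut) lying in the tray on its +y side; origin: on the tray floor under the middle of its cylinder, cap towards its +x
- lower_b: the same, on the tray's -y side
- lower_a_mid (a point): middle of lower_a's cylinder, on its axis
- lower_b_mid (a point): middle of lower_b's cylinder, on its axis
- spare: blue-labelled bottle, same size, blue cap shut (134 mm tall), standing near the open one; to be left alone. Origin: centre of its underside

How it is judged:
By the outcome, as a careful person would: the job done as asked, in the order asked, and still so for the second after the job is handed in, with the robot touching nothing.
It also fails if it takes over 72 s, if anything falls off the work surface, if the arm or the gripper's body presses on something with over 40 N, if the wrist force passes 120 N, or if a joint passes its speed limit or range.

## Robot

A 6-joint arm with a two-finger parallel gripper is mounted at the origin on the work surface. World frame = base frame: x ahead of the robot, y to its left, z up, the work surface at z = 0. Lengths are in mm, angles in rad, forces in N, time in s.
With the tool pointing down it reaches from about 350 to 975 mm from the base axis. Payload 7.1 kg.
Tool frame: the origin (TCP) lies at the centre of the arm's flange, where the gripper is bolted on; the fingertips stand 182 mm ahead of it and the grasp point (between the pads) lies 163 mm ahead of it; x points along the fingers, y is the direction in which the jaws open and shut, and the axes are right-handed (so a half turn about x gives the same grasp; the last joint's range is limited). The gripper opens to 88 mm and grips with 3 to 60 N. Pads are 20 mm wide; open, the fingers measure 115 mm over their backs; the gripper's body (75 mm by 178 mm) begins 61 mm behind the grasp point.
Start: joints at [-1.193, 0.423, 1.63, -0, 1.089, -0.019], TCP at [241.559, -576.416, 404.675] pointing down, gripper open.
Joint ranges: [-3, 3], [-0.9, 2.11], [0.09, 2.58], [-1.31, 4.45], [0.11, 2.69], [-2.54, 2.54]. Speed limits (rad/s): [2.39, 2.39, 3.01, 3.14, 3.14, 3.14].

## Interface

Orientations are given as a rotation vector (axis times angle).
In Python, from workcell import readout, viewer, workorder, models gives the robot as it stands. The module is installed in compiled form; this text tells all that it offers.
- The arm moves only by the tool apply_moves, never from a script. Its argument "commands" is a list that holds one entry, the list of rows, each a list of 4 numbers: the shift along the world's x, y, z in m, then the turn about the world's z in rad. A call has 1 to 8 rows; each row is the pose to reach, as a shift and turn from the pose commanded when the call began; what a row does not reach only later rows make up. A row lasts 1/8 s, in which the tool goes at most 62.5 mm and 10.7 degrees, less where a joint would pass 70% of its speed; a pose out of reach is approached as far as the arm can. A call with a gripper value outside its range is refused whole. "gripper" is the finger opening in m, from 0 to 0.0878, set as the call begins (left out, the last holds). The fingers move at their own pace and stop on an object; the grip force is fixed at half the most. Time passes only in rows, so rows that repeat a pose let the fingers close. It gives the time, the measured TCP pose, the force and the opening at its end, in the units of the state.
- readout.get_obs(): the state, without advancing time (a new reading comes with each control period).
- viewer.get_image(name): name is "scene" or "top" or "wrist"; returns a dict with "color" (400x640x3 uint8, red, green, blue), "vertical_fov" (degrees; the focal length in pixels is half the picture's height over the tangent of half this angle, whatever the lens; pixels are square), "cx", "cy" (the principal point, pixels), "rvec" (rotation vector, rad) and "tvec" (3), from world to camera coordinates, as OpenCV has them. Camera axes: x right, y down, z forward; pixel columns grow to the right and rows downward; lengths in mm; the calibration is good to about 2 mm. The wrist camera is an equidistant fisheye: a pixel r from the principal point sees the ray r / f radians off the axis. A picture is of the moment at which its call begins. There is no depth.
- workorder.close_job(): hands the job in, once; it reports no verdict.
Trained networks look in the newest picture that a camera, given by its name, has taken for a name from the list of things; names that differ only in an ending like _2 or _b are one class to them, and where a whole thing is asked for, a point or a joint stands for the part that bears it (a point fixed in the world has none). Each returns a list of dicts, best first, with "conf" (0 to 1); they miss things now and then, are a little off and sometimes report something else, mostly with a low value. They report only what shows in the picture. A call takes as long as a camera call.
- models.search_frame(camera, label): "position" ([x, y, z] in mm, in world coordinates, good to about 4 mm: the middle of the surface that is visible of it).
- models.place_of(camera, label): "position" ([x, y, z] in mm, in world coordinates, good to about 4 mm: a listed point, or the origin of a listed thing).
The state is a dict: "t": time; "qpos": joint angles; "qvel": joint speeds; "joint_torque": joint torques, N m; "ee_pos": TCP position; "orientation": TCP orientation; "ft_force": force on the tool from outside, world axes, zero at the start; "moment": the same for the moment, N m; "width": finger opening in mm.
Only numpy, scipy, OpenCV 4.12 (cv2) and the standard library are available. Lean on these libraries where they do the work, as an engineer would, in place of code of your own. Each camera call takes 0.05 s, during which the arm holds its last target.

## Working session

There is one attempt and no reset: what is moved stays moved. The work goes in short steps, Python scripts to look and compute and a tool call to move; the robot and the scene stay as the last step left them, time stands still between calls to the robot, and variables do not carry over. Pictures are saved under pics/ and viewed, and the job is handed in when it is done.

Besides the shell and the picture viewer there is one more tool, called after "Emit:" in YAML: its name, and indented under it one key for each argument. apply_moves: Moves the arm, as the interface text tells. Its arguments: {"type":"object","properties":{"commands":{"type":"array","items":{"type":"array","items":{"type":"array","items":{"type":"number"}}}},"gripper":{"type":"number"}},"required":["commands"]}

```bash
mkdir -p pics; cat > h.py <<'E'
import numpy as np, cv2
from workcell import readout, viewer, workorder, models
def snap(cam,name):
    d=viewer.get_image(cam); cv2.imwrite('pics/'+name+'.png',d['color'][:,:,::-1]); return d
def proj(d,p):
    R=cv2.Rodrigues(np.array(d['rvec'],float))[0]; c=R@np.array(p,float)+np.array(d['tvec'],float).ravel()
    f=200/np.tan(np.radians(d['vertical_fov'])/2); return d['cx']+f*c[0]/c[2], d['cy']+f*c[1]/c[2]
def ray(d,u,v,z):
    R=cv2.Rodrigues(np.array(d['rvec'],float))[0];t=np.array(d['tvec'],float).ravel()
    f=200/np.tan(np.radians(d['vertical_fov'])/2)
    o=-R.T@t; r=R.T@np.array([(u-d['cx'])/f,(v-d['cy'])/f,1]); return o+r*(z-o[2])/r[2]
E
python3 - <<'E'
from h import *
o=readout.get_obs();print(o)
for c in ['scene','top','wrist']:
    d=snap(c,c+'0'); print(c,d['vertical_fov'],d['rvec'],d['tvec'],d['cx'],d['cy'])
for c in ['scene','top']:
    for l in ['bottle','cap_top','bottle_mid','cradle','cradle_mid','tray','tray_saddle','lower_a_mid','lower_b_mid','spare']:
        print(c,l,[(np.round(x['position']).tolist(),round(x['conf'],2)) for x in models.place_of(c,l)][:3])
E
```

```text
{'t': 0.0, 'qpos': array([-1.19297713e+00,  4.23838461e-01,  1.63070739e+00,  3.27774058e-05,
        1.08860657e+00, -1.89892688e-02]), 'qvel': array([ 0.00118253, -0.00019317,  0.00024876, -0.00081449,  0.00065436,
        0.00120655]), 'joint_torque': array([ 2.98685212e-03, -5.44613779e+01, -2.73661065e+01,  6.47639344e-02,
        2.27616483e-02, -1.18532676e-04]), 'ee_pos': array([ 241.47503419, -576.15524171,  403.89613897]), 'orientation': array([ 2.00391575,  0.40449518, -2.00442637]), 'ft_force': array([-0.30003829,  0.43780473,  0.61442879]), 'moment': array([-0.03640945, -0.02687587, -0.01146427]), 'width': 87.79720253756912}
scene 46.64270188862732 [ 1.28364012  2.06706445 -1.06348465] [ 261.07546447 -195.07540522 1778.95949937] 313.6936736327344 193.73398349520068
top 48.07330161585239 [ 2.09196513 -2.14964877  0.19376867] [  -8.12269955  557.25774763 1178.52595959] 321.5797863242159 198.7096734690505
wrist 65.70646984690485 [-2.40562473  1.60113012  0.23630338] [-624.43709993  -35.31961789  392.67311071] 319.02727010693474 199.26686226080383
scene bottle [([616.0, 82.0
[... 351 characters left out ...]
98.0, 32.0], 0.67)]
scene lower_b_mid [([526.0, -325.0, 32.0], 0.88), ([516.0, 360.0, 7.0], 0.61), ([615.0, 83.0, -1.0], 0.56)]
scene spare [([463.0, -97.0, -5.0], 0.7)]
top bottle [([612.0, 82.0, -4.0], 0.52)]
top cap_top [([613.0, 80.0, 145.0], 0.57)]
top bottle_mid [([614.0, 84.0, 52.0], 0.61), ([612.0, 84.0, -1.0], 0.17)]
top cradle [([525.0, 356.0, 0.0], 0.87)]
top cradle_mid [([523.0, 352.0, 54.0], 0.58)]
top tray [([498.0, -313.0, -1.0], 0.73), ([525.0, 353.0, -0.0], 0.63), ([523.0, 355.0, 51.0], 0.28)]
top tray_saddle [([503.0, -318.0, 70.0], 0.61)]
top lower_a_mid [([476.0, -299.0, 35.0], 0.62)]
top lower_b_mid [([522.0, -325.0, 34.0], 0.67)]
top spare [([468.0, -93.0, -1.0], 0.84)]
```

View pics/scene0.png

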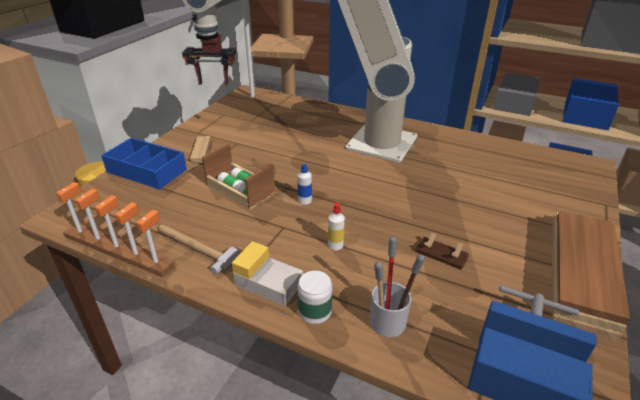

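View pics/top0.png

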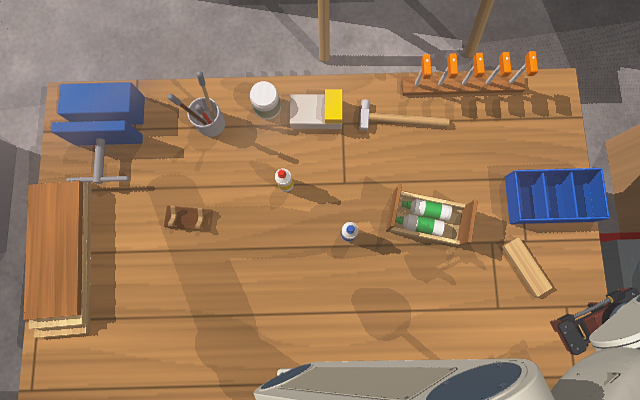

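View pics/wrist0.png

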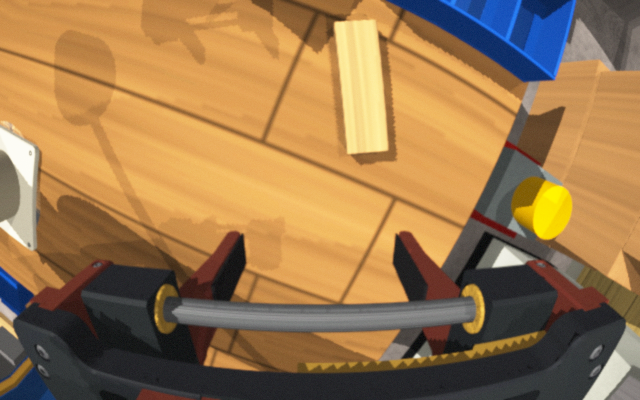

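The scene view shows the open bottle at about (336,228), the blue one at (305,187), the tray at (238,182) and the cradle at (443,250). In the top view they are at (283,180), (349,232), (432,215) and (189,218). The networks' positions match. Next I need the yaws of the cradle and tray.

```bash
python3 - <<'E'
from h import *
from scipy.spatial.transform import Rotation as Rn
im=cv2.imread('pics/top0.png')
cv2.imwrite('pics/cr_t.png',cv2.resize(im[185:250,145:235],None,fx=8,fy=8,interpolation=cv2.INTER_CUBIC))
cv2.imwrite('pics/tr_t.png',cv2.resize(im[175:255,375:485],None,fx=7,fy=7,interpolation=cv2.INTER_CUBIC))
o=readout.get_obs();print(np.round(Rn.from_rotvec(o['orientation']).as_matrix(),3))
E
```

```text
[[-0.     0.386 -0.922]
 [ 0.    -0.922 -0.386]
 [-1.    -0.    -0.   ]]
```

View pics/cr_t.png

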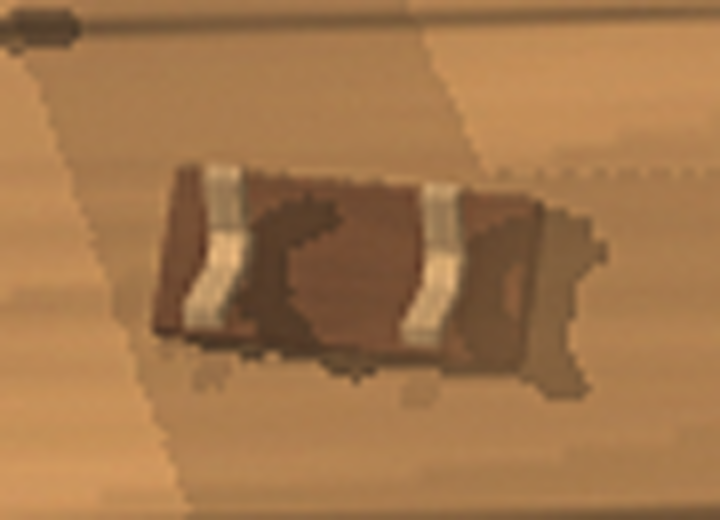

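View pics/tr_t.png

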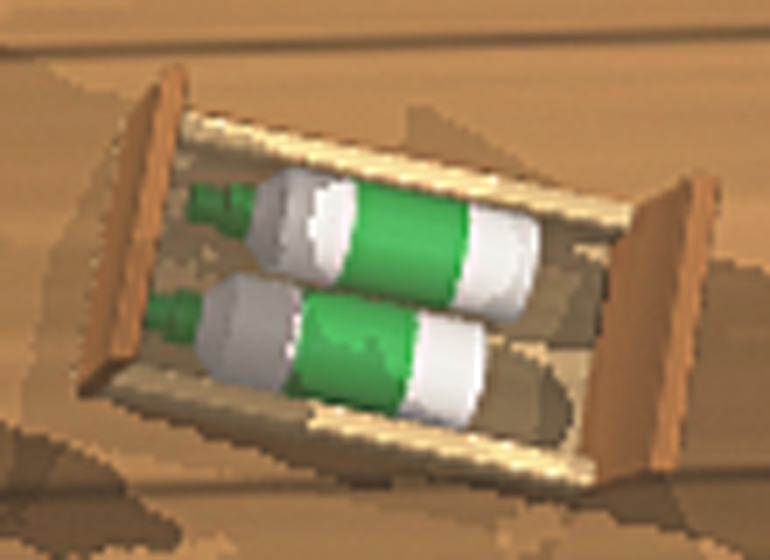

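```bash
python3 - <<'E'
from h import *
d=viewer.get_image('top')
def C(u,v,z): return ray(d,145+u/8-.5,185+v/8-.5,z)
def T(u,v,z): return ray(d,375+u/7-.5,175+v/7-.5,z)
def ang(a,b): return np.degrees(np.arctan2(*(b-a)[[1,0]]))
c=[C(*p,15) for p in [(180,165),(545,200),(525,370),(155,330)]]
print('cradle',np.round(c,0).tolist(),np.mean(c,0),ang(c[1],c[0]),ang(c[2],c[3]))
f=[C(*p,45) for p in [(222,165),(442,185),(420,342),(203,325)]]
print('saddles',np.round(f,0).tolist(),np.mean(f,0),ang(f[1],f[0]),ang(f[2],f[3]),np.linalg.norm(f[0]-f[1]),np.linalg.norm(f[2]-f[1]))
a,b=T(185,112,40),T(630,205,40); print('far',a,b,ang(b,a))
a,b=T(110,375,40),T(590,478,40); print('near',a,b,ang(b,a))
e=[T(*p,112) for p in [(175,67),(708,180),(672,465)]]; print('ends',np.round(e,0).tolist(),ang(e[1],e[0]),ang(e[1],e[2]),np.mean([e[0],e[2]],0))
E
```

```text
cradle [[558.0, 414.0, 15.0], [541.0, 285.0, 15.0], [481.0, 291.0, 15.0], [499.0, 421.0, 15.0]] [519.90441047 352.8058247   15.        ] 82.89748881931926 82.27920451634412
saddles [[552.0, 389.0, 45.0], [543.0, 313.0, 45.0], [488.0, 319.0, 45.0], [496.0, 394.0, 45.0]] [519.7036573 353.8939152  45.       ] 83.17886200631507 83.95204119705336 76.75847757480568 54.604735064496744
far [ 576.20445145 -244.23246187   40.        ] [ 533.89043565 -417.15240636   40.        ] 76.24975784715207
near [ 472.20058147 -208.74691165   40.        ] [ 426.97919564 -392.47051348   40.        ] 76.17219745739418
ends [[579.0, -229.0, 112.0], [530.0, -424.0, 112.0], [425.0, -401.0, 112.0]] 76.04135285967206 167.85372029093676 [ 501.95457799 -314.91112239  112.        ]
```

```bash
python3 - <<'E'
from h import *
for c in ['top','scene']:
    d=viewer.get_image(c); im=d['color'].astype(int)
    u0,v0=proj(d,(613,82,134)); m=np.zeros((400,640),bool)
    m[int(v0)-20:int(v0)+20,int(u0)-20:int(u0)+20]=1
    red=(im[...,0]>130)&(im[...,1]<70)&(im[...,2]<70)&m
    v,u=np.nonzero(red); print(c,len(u),u.mean(),v.mean(),u.min(),u.max(),v.min(),v.max(),(u0,v0))
    for z in (130,132,136,144): print(z,np.round(ray(d,u.mean(),v.mean(),z),1))
    x0,y0=int(u0)-40,int(v0)-40
    cv2.imwrite('pics/b_%s.png'%c,cv2.resize(d['color'][y0:y0+90,x0:x0+80,::-1],None,fx=6,fy=6,interpolation=cv2.INTER_CUBIC)); print(x0,y0)
    for p in [(613,82,144),(613,82,100),(613,82,0)]: print(np.round((np.array(proj(d,p))-[x0,y0])*6))
E
```

```text
top 45 281.8 173.73333333333332 279 285 170 177 (np.float64(280.1279268803024), np.float64(172.64703450547796))
130 [611.   78.1 130. ]
132 [610.5  77.9 132. ]
136 [609.5  77.5 136. ]
144 [607.5  76.8 144. ]
240 132
[238. 238.]
[248. 262.]
[268. 312.]
scene 56 336.85714285714283 207.71428571428572 333 340 203 212 (np.float64(337.2964886439974), np.float64(207.73815600025375))
130 [608.6  78.9 130. ]
132 [611.   79.9 132. ]
136 [615.8  81.9 136. ]
144 [625.5  86.  144. ]
297 167
[242. 226.]
[240. 305.]
[234. 472.]
```

View pics/b_top.png

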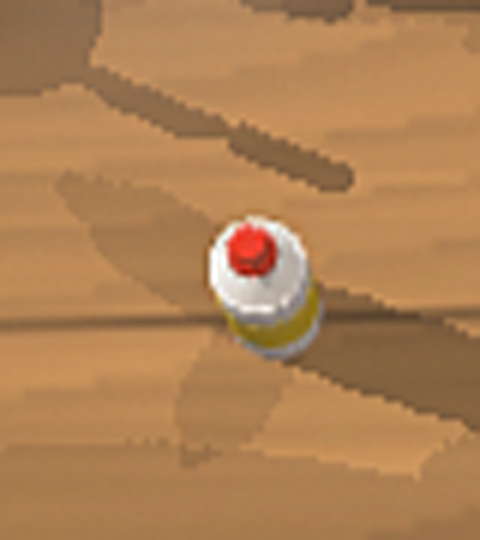

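View pics/b_scene.png

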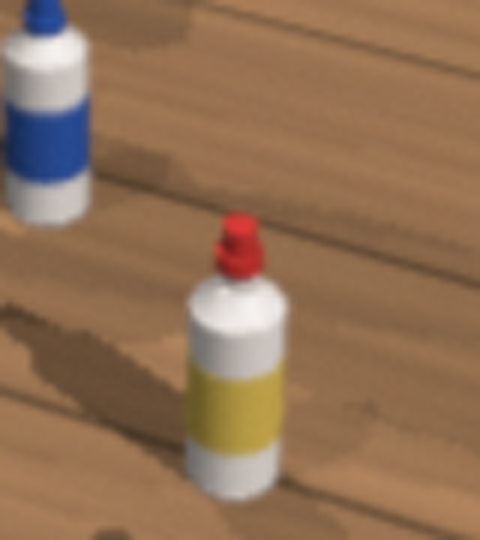

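Emit:
apply_moves:
  commands:
    - [[0.028,0.049,0,0.079],[0.055,0.098,0,0.158],[0.083,0.146,0,0.236],[0.11,0.195,0,0.315],[0.138,0.244,0,0.394],[0.165,0.293,0,0.473],[0.193,0.341,0,0.551],[0.22,0.39,0,0.63]]
  gripper: 0

```text
t: 2.3
ee_pos: [462.3, -184.8, 405.0]
orientation: [1.596, 0.902, -1.595]
ft_force: [1.1, -0.7, -0.3]
width: 11.3
```

Emit:
apply_moves:
  commands:
    - [[0.028,0.049,0,0.079],[0.055,0.098,0,0.158],[0.083,0.146,-0.005,0.236],[0.11,0.195,-0.01,0.315],[0.138,0.244,-0.02,0.394],[0.15,0.266,-0.03,0.423],[0.15,0.266,-0.035,0.423],[0.15,0.266,-0.035,0.423]]

```text
t: 3.3
ee_pos: [610.8, 78.5, 369.0]
orientation: [1.297, 1.15, -1.3]
ft_force: [0.3, 1.0, -0.1]
width: 0.9
```

```bash
python3 - <<'E'
from h import *
d=snap('wrist','w1'); s=snap('scene','s1')
print(readout.get_obs()['ee_pos'])
def fe(d,p):
    R=cv2.Rodrigues(np.array(d['rvec'],float))[0]; c=R@np.array(p,float)+np.array(d['tvec'],float).ravel()
    f=200/np.tan(np.radians(d['vertical_fov'])/2); r=np.hypot(c[0],c[1]); th=np.arctan2(r,c[2]); return d['cx']+f*th*c[0]/r, d['cy']+f*th*c[1]/r
print(fe(d,(611,80,144)),fe(d,(611,80,100)))
u,v=proj(s,(611,80,150));x0,y0=int(u)-50,int(v)-50
cv2.imwrite('pics/s1c.png',cv2.resize(s['color'][y0:y0+100,x0:x0+100,::-1],None,fx=6,fy=6,interpolation=cv2.INTER_CUBIC))
print([(c,l,[(np.round(x['position'],1).tolist(),round(x['conf'],2)) for x in models.place_of(c,l)][:1]) for c in('wrist','scene','top') for l in ('bottle_mid','cap_top')])
E
```

```text
[611.11329044  78.19520332 369.88780846]
(np.float64(319.8886577332671), np.float64(219.36304275358617)) (np.float64(319.87852526691125), np.float64(201.17055116613176))
[('wrist', 'bottle_mid', [([613.2, 81.2, 51.0], 0.97)]), ('wrist', 'cap_top', [([610.1, 78.6, 141.5], 0.96)]), ('scene', 'bottle_mid', [([613.6, 80.5, 51.3], 0.78)]), ('scene', 'cap_top', [([611.8, 82.1, 143.2], 0.55)]), ('top', 'bottle_mid', [([613.8, 85.1, 49.5], 0.86)]), ('top', 'cap_top', [([611.9, 79.5, 144.3], 0.42)])]
```

View pics/w1.png

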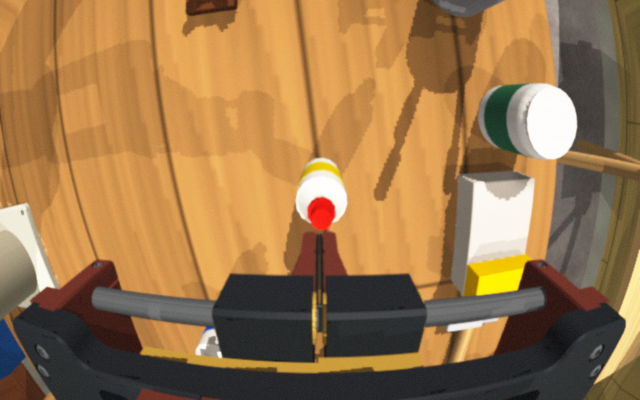

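View pics/s1c.png

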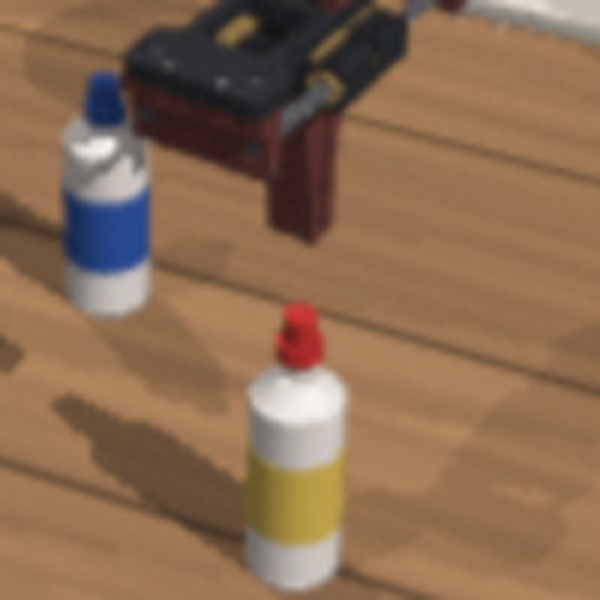

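Both the wrist and scene pictures put the fingers over the cap: in the wrist view the cap is at (320,215), where it should be. I'll descend to it.

Emit:
apply_moves:
  commands:
    - [[0.0005,0.002,-0.015,0],[0.0005,0.002,-0.03,0],[0.0005,0.002,-0.038,0],[0.0005,0.002,-0.04,0],[0.0005,0.002,-0.04,0]]

```text
t: 4.32
ee_pos: [612.2, 81.6, 329.5]
orientation: [1.298, 1.15, -1.298]
ft_force: [0.2, 0.7, 0.2]
width: 0.3
```

Emit:
apply_moves:
  commands:
    - [[0,0,-0.0015,0],[0,0,-0.003,0],[0,0,-0.0045,0],[0,0,-0.006,0]]

```text
t: 4.82
ee_pos: [612.5, 81.6, 324.9]
orientation: [1.299, 1.148, -1.296]
ft_force: [-2.2, 0.4, 12.7]
width: 0.4
```

Emit:
apply_moves:
  commands:
    - [[0,0,-0.001,0],[0,0,-0.001,0]]

```text
t: 5.08
ee_pos: [612.3, 81.6, 323.7]
orientation: [1.299, 1.149, -1.296]
ft_force: [-0.3, -1.4, 5.0]
width: 0.4
```

Emit:
apply_moves:
  commands:
    - [[0,0,-0.001,0],[0,0,-0.002,0],[0,0,-0.003,0],[0,0,-0.004,0]]

```text
t: 5.58
ee_pos: [612.0, 81.6, 318.3]
orientation: [1.298, 1.15, -1.298]
ft_force: [0.5, 1.0, 0.3]
width: 0.3
```

Emit:
apply_moves:
  commands:
    - [[0,0,0.02,0],[0,0,0.04,0],[0,0,0.04,0]]
  gripper: 0.0878

```text
t: 5.95
ee_pos: [612.7, 81.7, 361.1]
orientation: [1.3, 1.147, -1.294]
ft_force: [0.4, 0.2, 0.3]
width: 27.1
```

```bash
python3 - <<'E'
from h import *
s=snap('scene','s2');w=snap('wrist','w2')
u,v=proj(s,(611,80,100));x0,y0=int(u)-50,int(v)-50
cv2.imwrite('pics/s2c.png',cv2.resize(s['color'][y0:y0+90,x0:x0+100,::-1],None,fx=6,fy=6,interpolation=cv2.INTER_CUBIC))
for z in(134,144,0): print(z,(np.array(proj(s,(612,81,z)))-[x0,y0])*6)
print([(c,l,[(np.round(x['position'],1).tolist(),round(x['conf'],2)) for x in models.place_of(c,l)][:1]) for c in('wrist','scene') for l in ('bottle_mid','cap_top')])
E
```

```text
134 [306.62621875 242.58453058]
144 [307.27159974 224.42321904]
0 [298.53393215 470.30511999]
[('wrist', 'bottle_mid', [([608.6, 81.4, 52.8], 0.86)]), ('wrist', 'cap_top', [([612.0, 80.1, 131.9], 0.82)]), ('scene', 'bottle_mid', [([615.7, 81.9, 49.7], 0.87)]), ('scene', 'cap_top', [([609.5, 81.3, 133.3], 0.42)])]
```

View pics/s2c.png

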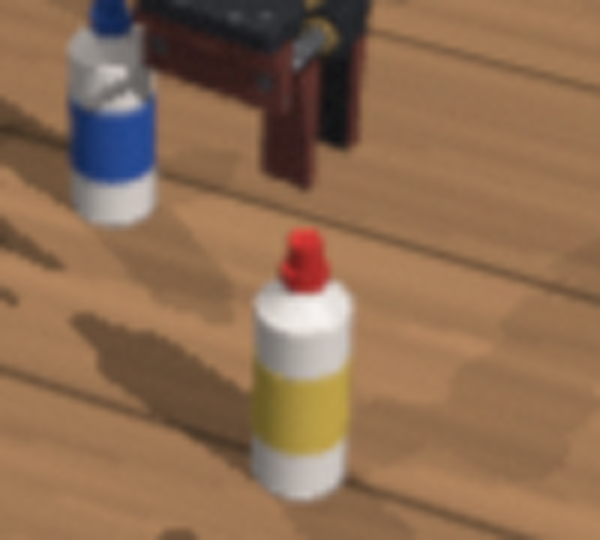

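View pics/w2.png

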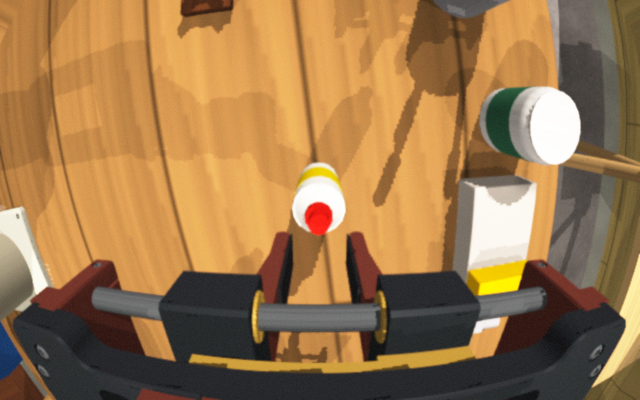

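The cap is shut: it now shows shorter, and both networks put its top at z ≈ 132–133. Next I'll grasp the bottle high, 80 mm above its underside, so the palm clears the cap.

Emit:
apply_moves:
  commands:
    - [[0,0.0,0,0],[0,0.0,0,0],[0,0,0,0],[0,0,-0.025,0],[0,0,-0.06,0],[0,0,-0.095,0],[0,0,-0.115,0],[0,0,-0.115,0]]
  gripper: 0.0878

```text
t: 7.25
ee_pos: [611.7, 81.5, 242.4]
orientation: [1.296, 1.151, -1.3]
ft_force: [0.3, 0.3, 0.1]
width: 87.8
```

Emit:
apply_moves:
  commands:
    - [[0,0,0,0],[0,0,0,0],[0,0,0,0],[0,0,0,0],[0,0,0,0],[0,0,0,0]]
  gripper: 0.03

```text
t: 8.0
ee_pos: [612.2, 81.6, 243.9]
orientation: [1.298, 1.149, -1.297]
ft_force: [-0.2, 0.4, 2.6]
width: 43.7
```

Grip confirmed at 44 mm. The tool only turns about z, so I'll have to tilt the bottle in the grip by drawing it over a saddle. I'll work out that path.

```bash
cat > path.py <<'E'
import numpy as np
r=22.2;S=80.5
# cradle solid sample points (x,y,z)
pts=[]
for x0 in(-44,32):
  for x in np.arange(x0,x0+12.1,2):
    for y in np.arange(-27,27.1,1.):
      zt=min(20.6+abs(y),45)
      for z in np.arange(15,zt+.01,1.5): pts.append((x,y,z))
      pts.append((x,y,zt))
for x in np.arange(-65,66,2):
  for y in np.arange(-28,29,2): pts.append((x,y,15))
pts=np.array(pts,float)
def pen(P,th):
  a=np.array([-np.sin(th),-np.cos(th)]); n=np.array([np.cos(th),-np.sin(th)])
  dx=pts[:,0]-P[0];dz=pts[:,2]-P[1]
  s=S-(dx*a[0]+dz*a[1])   # height from base
  q=dx*n[0]+dz*n[1]
  rad=np.hypot(q,pts[:,1]); ins=(s>0)&(s<100)
  d=np.minimum(r-rad,s)[ins]
  return d.max() if len(d) else -9
def tilt(P,start=0):
  for t in np.arange(start,91,1.):
    if pen(P,np.radians(t))<0.7: return t
  return None
E
python3 - <<'E'
from path import *
l=62;E=np.array([-44,32.])
t0=0
for th in np.arange(0,91,7.5):
  c,s=np.cos(np.radians(th)),np.sin(np.radians(th))
  # effective E height: 32 -> 29.8 flat end
  r_=20+2.2*s; 
  P=E+np.array([l*s-r_*c,l*c+r_*s]); P[1]-=2.0*s*s
  print(th,np.round(P,1),tilt(P,0),round(P[1]-S,1))
E
```

```text
0.0 [-64.  94.] 17.0 13.5
7.5 [-56.   96.1] 22.0 15.6
15.0 [-47.8  97.1] 19.0 16.6
22.5 [-39.5  97. ] 21.0 16.5
30.0 [-31.3  95.7] 28.0 15.2
37.5 [-23.2  93.4] 36.0 12.9
45.0 [-15.4  90.1] 43.0 9.6
52.5 [-8.  85.7] 51.0 5.2
60.0 [-1.3 80.5] 59.0 -0.0
67.5 [ 4.8 74.4] 66.0 -6.1
75.0 [10.2 67.6] 74.0 -12.9
82.5 [14.6 60.1] 82.0 -20.4
90.0 [18.  52.2] 89.0 -28.3
```

```bash
python3 - <<'E'
from path import *
C=np.array([520,354.]);xc=np.array([np.cos(np.radians(83)),np.sin(np.radians(83))])
for P in [(-80,103),(-70,103),(-60,103),(-52,103),(-44,102),(-36,100),(-29,97),(-22,94),(-15,90),(-8,85.5),(-2,80),(4,74),(9,67),(13,60),(15,54),(15,51.5)]:
  w=C+P[0]*xc
  print(P,[tilt((P[0]+e,P[1]),0) for e in(-3,0,3)],round(P[1]-S,1),'TCP',np.round(w,1),P[1]+163)
E
```

```text
(-80, 103) [np.float64(0.0), np.float64(0.0), np.float64(0.0)] 22.5 TCP [510.3 274.6] 266
(-70, 103) [np.float64(0.0), np.float64(0.0), np.float64(0.0)] 22.5 TCP [511.5 284.5] 266
(-60, 103) [np.float64(2.0), np.float64(4.0), np.float64(7.0)] 22.5 TCP [512.7 294.4] 266
(-52, 103) [np.float64(8.0), np.float64(10.0), np.float64(12.0)] 22.5 TCP [513.7 302.4] 266
(-44, 102) [np.float64(14.0), np.float64(16.0), np.float64(19.0)] 21.5 TCP [514.6 310.3] 265
(-36, 100) [np.float64(21.0), np.float64(23.0), np.float64(25.0)] 19.5 TCP [515.6 318.3] 263
(-29, 97) [np.float64(27.0), np.float64(29.0), np.float64(32.0)] 16.5 TCP [516.5 325.2] 260
(-22, 94) [np.float64(34.0), np.float64(36.0), np.float64(38.0)] 13.5 TCP [517.3 332.2] 257
(-15, 90) [np.float64(41.0), np.float64(43.0), np.float64(45.0)] 9.5 TCP [518.2 339.1] 253
(-8, 85.5) [np.float64(49.0), np.float64(51.0), np.float64(53.0)] 5.0 TCP [519.  346.1] 248.5
(-2, 80) [np.float64(57.0), np.float64(59.0), np.float64(60.0)] -0.5 TCP [519.8 352. ] 243
(4, 74) [np.float64(65.0), np.float64(66.0), np.float64(67.0)] -6.5 TCP [520.5 358. ] 237
(9, 67) [np.float64(73.0), np.float64(74.0), np.float64(75.0)] -13.5 TCP [521.1 362.9] 230
(13, 60) [np.float64(81.0), np.float64(82.0), np.float64(82.0)] -20.5 TCP [521.6 366.9] 223
(15, 54) [np.float64(87.0), np.float64(88.0), np.float64(88.0)] -26.5 TCP [521.8 368.9] 217
(15, 51.5) [np.float64(90.0), np.float64(90.0), np.float64(90.0)] -29.0 TCP [521.8 368.9] 214.5
```

Emit:
apply_moves:
  commands:
    - [[0,0,0.02,0],[-0.003,0.007,0.046,0],[-0.023,0.042,0.046,0],[-0.05,0.09,0.046,0],[-0.076,0.138,0.046,0],[-0.096,0.175,0.046,0],[-0.1025,0.186,0.046,0],[-0.1025,0.186,0.046,0]]

```text
t: 9.0
ee_pos: [509.5, 267.9, 290.2]
orientation: [1.297, 1.15, -1.296]
ft_force: [1.0, 1.2, -1.3]
width: 43.8
```

```bash
cat >> h.py <<'E'
def fe(d,p):
    R=cv2.Rodrigues(np.array(d['rvec'],float))[0]; c=R@np.array(p,float)+np.array(d['tvec'],float).ravel()
    f=200/np.tan(np.radians(d['vertical_fov'])/2); r=np.hypot(c[0],c[1]); th=np.arctan2(r,c[2]); return d['cx']+f*th*c[0]/r, d['cy']+f*th*c[1]/r
E
python3 - <<'E'
from h import *
o=readout.get_obs();print(o['ee_pos'],o['ft_force'],o['width'])
d=snap('wrist','w3');s=snap('scene','s3')
C=np.array([520,354.]);t=np.radians(83);xc=np.array([np.cos(t),np.sin(t)]);yc=np.array([-xc[1],xc[0]])
im=d['color'][:,:,::-1].copy()
for X in(-65,65):
  for Y in(-30,30):
    u,v=fe(d,[*(C+X*xc+Y*yc),15]); cv2.circle(im,(int(u),int(v)),3,(255,0,0),1)
for X in(-44,-32,32,44):
  u,v=fe(d,[*(C+X*xc),20.6]); cv2.circle(im,(int(u),int(v)),2,(0,255,0),1)
cv2.imwrite('pics/w3o.png',im)
u,v=proj(s,(515,320,80));x0,y0=int(u)-60,int(v)-50
cv2.imwrite('pics/s3c.png',cv2.resize(s['color'][y0:y0+100,x0:x0+120,::-1],None,fx=6,fy=6,interpolation=cv2.INTER_CUBIC))
print([(c,l,[(np.round(x['position'],1).tolist(),round(x['conf'],2)) for x in models.place_of(c,l)][:1]) for c in('wrist','scene','top') for l in ('cradle','cradle_mid','bottle_mid','bottle','cap_top')])
E
```

```text
[509.45460972 267.88887612 290.23410855] [ 1.04343669  1.15767448 -1.34696108] 43.773694820725225
[('wrist', 'cradle', [([521.9, 354.7, -1.1], 0.79)]), ('wrist', 'cradle_mid', [([520.1, 356.1, 54.0], 0.84)]), ('wrist', 'bottle_mid', []), ('wrist', 'bottle', []), ('wrist', 'cap_top', [([509.4, 265.6, 178.6], 0.77)]), ('scene', 'cradle', [([519.2, 357.0, 3.4], 0.87)]), ('scene', 'cradle_mid', [([511.2, 356.8, 53.4], 0.6)]), ('scene', 'bottle_mid', [([510.9, 266.6, 95.3], 0.73)]), ('scene', 'bottle', [([513.4, 268.5, 44.7], 0.84)]), ('scene', 'cap_top', []), ('top', 'cradle', [([522.8, 353.6, 0.8], 0.93)]), ('top', 'cradle_mid', [([523.3, 354.7, 54.9], 0.94)]), ('top', 'bottle_mid', [([613.8, 85.1, 49.5], 0.86)]), ('top', 'bottle', [([609.7, 81.1, -1.1], 0.62)]), ('top', 'cap_top', [([611.9, 79.5, 144.3], 0.42)])]
```

View pics/w3o.png

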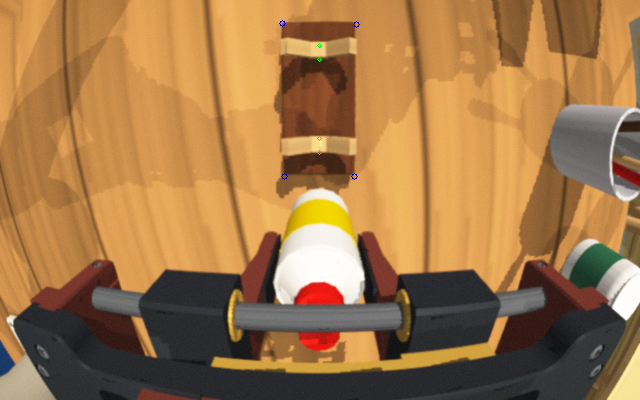

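View pics/s3c.png

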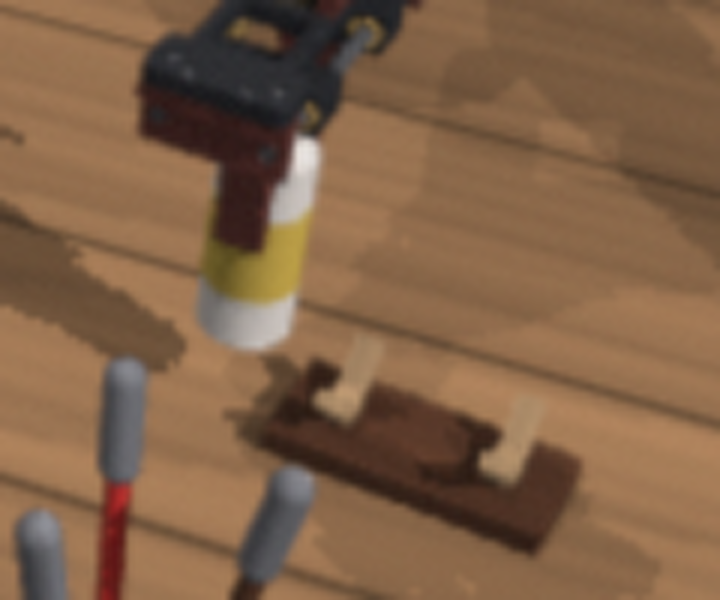

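The overlay fits the cradle to about a pixel: foot-board corners at (282,23), (356,24), (284,176) and (354,176). I'll start tilting the bottle against the near saddle.

Emit:
apply_moves:
  commands:
    - [[0,0,-0.0237,0],[0.002,0.0159,-0.0237,0],[0.0032,0.0258,-0.0237,0],[0.0041,0.0337,-0.0237,0],[0.0051,0.0417,-0.0247,0]]

```text
t: 10.48
ee_pos: [514.8, 309.8, 265.7]
orientation: [1.298, 1.149, -1.297]
ft_force: [-1.1, -5.3, 2.7]
width: 44.1
```

Emit:
apply_moves:
  commands:
    - [[0.001,0.0079,-0.002,0],[0.001,0.0079,-0.002,0]]

```text
t: 10.72
ee_pos: [515.8, 317.9, 262.9]
orientation: [1.299, 1.15, -1.297]
ft_force: [0.8, -1.0, -1.3]
width: 43.6
```

```bash
python3 - <<'E'
from h import *
o=readout.get_obs();print(o['ee_pos'],o['ft_force'],o['width'])
s=snap('scene','s4')
u,v=proj(s,(515,320,80));x0,y0=int(u)-60,int(v)-50
cv2.imwrite('pics/s4c.png',cv2.resize(s['color'][y0:y0+100,x0:x0+120,::-1],None,fx=6,fy=6,interpolation=cv2.INTER_CUBIC))
E
```

```text
[515.78087086 317.89122927 262.90055108] [ 0.80009551 -0.98153894 -1.33792302] 43.57437244661789
```

View pics/s4c.png

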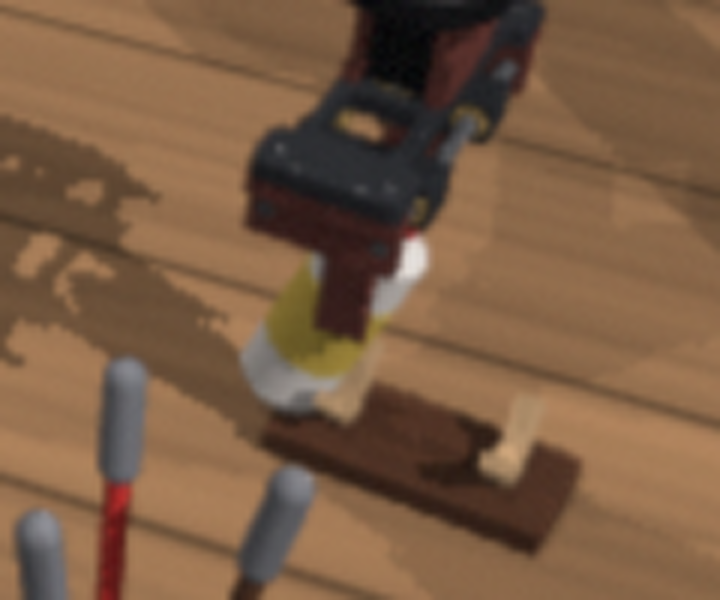

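It's tilting cleanly at low force: the bottle leans about 25° over the near saddle, around (300,350) in the crop. I'll continue along the arc.

Emit:
apply_moves:
  commands:
    - [[0.0009,0.0069,-0.003,0],[0.0017,0.0139,-0.006,0],[0.0026,0.0208,-0.01,0],[0.0034,0.0278,-0.0145,0],[0.0041,0.0337,-0.02,0],[0.0049,0.0397,-0.026,0],[0.0055,0.0447,-0.033,0],[0.006,0.0486,-0.04,0]]

```text
t: 11.78
ee_pos: [521.8, 367.3, 223.6]
orientation: [1.301, 1.15, -1.296]
ft_force: [-2.2, 3.3, 5.0]
width: 43.5
```

Emit:
apply_moves:
  commands:
    - [[0.0002,0.002,-0.006,0],[0.0002,0.002,-0.0085,0],[0.0002,0.002,-0.0085,0]]

```text
t: 12.15
ee_pos: [522.0, 369.6, 215.1]
orientation: [1.302, 1.151, -1.296]
ft_force: [-3.2, 5.3, 3.8]
width: 43.4
```

```bash
python3 - <<'E'
from h import *
o=readout.get_obs();print(o['ee_pos'],o['ft_force'],o['width'])
s=snap('scene','s5');snap('wrist','w5')
u,v=proj(s,(515,340,80));x0,y0=int(u)-60,int(v)-50
cv2.imwrite('pics/s5c.png',cv2.resize(s['color'][y0:y0+100,x0:x0+120,::-1],None,fx=6,fy=6,interpolation=cv2.INTER_CUBIC))
E
```

```text
[521.9821013  369.60913047 215.05908445] [-3.20345339  5.34263141  3.75975596] 43.38313183642768
```

View pics/s5c.png

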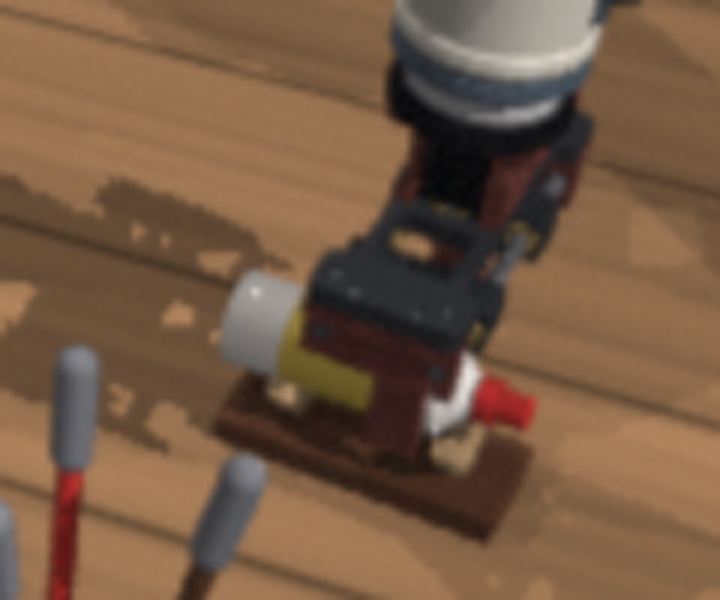

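View pics/w5.png

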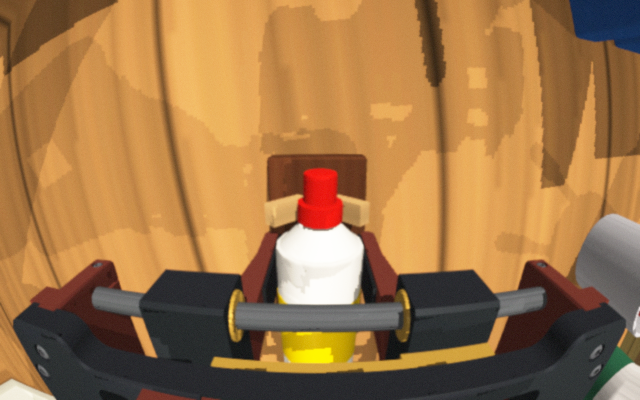

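The bottle is lying in the V, cap towards the far saddle. It sits about 15 mm off-centre, so I'll slide it a little, release, regrip at its middle and centre it.

Emit:
apply_moves:
  commands:
    - [[0.0002,0.0015,0.0005,0],[0.0004,0.003,0.0005,0],[0.0004,0.003,0.0005,0]]

```text
t: 12.62
ee_pos: [522.2, 370.6, 214.8]
orientation: [1.297, 1.149, -1.298]
ft_force: [-0.9, -0.7, 2.2]
width: 43.8
```

Emit:
apply_moves:
  commands:
    - [[0,0,0,0],[0,0,0,0],[0,0,0,0],[0,0,0,0],[-0.0012,-0.01,0.004,0],[-0.0025,-0.02,0.008,0],[-0.0037,-0.0305,0.008,0],[-0.0037,-0.0305,0.008,0]]
  gripper: 0.08

```text
t: 13.62
ee_pos: [518.5, 339.2, 223.1]
orientation: [1.298, 1.149, -1.299]
ft_force: [0.7, -0.4, -0.1]
width: 80.4
```

```bash
python3 - <<'E'
from h import *
o=readout.get_obs();print(o['ee_pos'],o['ft_force'],o['width'])
s=snap('scene','s6')
u,v=proj(s,(515,340,80));x0,y0=int(u)-60,int(v)-50
cv2.imwrite('pics/s6c.png',cv2.resize(s['color'][y0:y0+100,x0:x0+120,::-1],None,fx=6,fy=6,interpolation=cv2.INTER_CUBIC))
snap('wrist','w6')
print([(c,l,[(np.round(x['position'],1).tolist(),round(x['conf'],2)) for x in models.place_of(c,l)][:1]) for c in('wrist','scene') for l in ('bottle_mid','bottle','cap_top')])
E
```

```text
[518.48980155 339.19470925 223.06769371] [ 0.73988284 -0.40173768 -0.05199024] 80.3534695877263
[('wrist', 'bottle_mid', [([517.9, 339.4, 51.4], 0.68)]), ('wrist', 'bottle', [([510.8, 289.0, 56.9], 0.75)]), ('wrist', 'cap_top', [([525.7, 421.9, 32.8], 0.64)]), ('scene', 'bottle_mid', []), ('scene', 'bottle', [([513.4, 293.2, 54.9], 0.97)]), ('scene', 'cap_top', [([530.3, 423.8, 33.4], 0.64)])]
```

View pics/s6c.png

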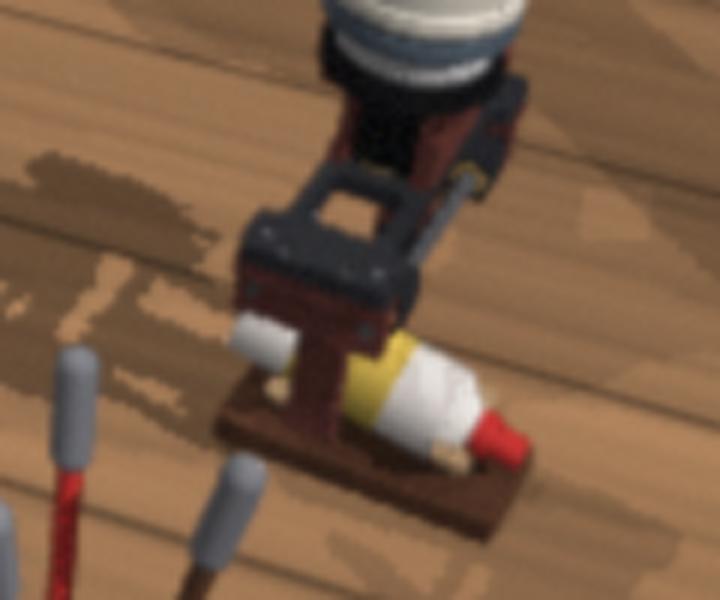

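View pics/w6.png

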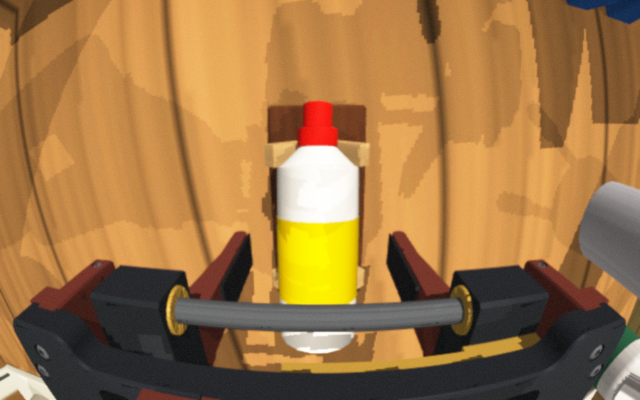

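The shoulder slipped into the far saddle when I let go, leaving the cap end about 10° low (cap top z ≈ 33, base z ≈ 56). I'll regrip at the middle, lift, shift it 15 mm so the cylinder spans both saddles, and set it down again.

Emit:
apply_moves:
  commands:
    - [[0,0,0,0],[0,0,0,0],[0,0,0,0],[0,0,0,0],[0,0,0,0],[0,0,0,0]]
  gripper: 0.03

```text
t: 14.78
ee_pos: [518.2, 340.3, 222.9]
orientation: [1.297, 1.15, -1.299]
ft_force: [-3.5, 1.1, 2.0]
width: 44.0
```

Emit:
apply_moves:
  commands:
    - [[0,0,0.01,0],[0,0,0.025,0],[0.001,0.008,0.025,0],[0.0018,0.0148,0.025,0],[0.0018,0.0148,0.015,0],[0.0018,0.0148,0.008,0],[0.0018,0.0148,0.004,0],[0.0018,0.0148,0.002,0]]

```text
t: 15.78
ee_pos: [519.8, 354.2, 225.0]
orientation: [1.294, 1.15, -1.301]
ft_force: [-8.8, -7.6, 25.9]
width: 44.1
```

```bash
python3 - <<'E'
from h import *
o=readout.get_obs();print(o['ee_pos'],o['ft_force'],o['width'])
s=snap('scene','s7')
u,v=proj(s,(515,340,80));x0,y0=int(u)-60,int(v)-50
cv2.imwrite('pics/s7c.png',cv2.resize(s['color'][y0:y0+100,x0:x0+120,::-1],None,fx=6,fy=6,interpolation=cv2.INTER_CUBIC))
print([(c,l,[(np.round(x['position'],1).tolist(),round(x['conf'],2)) for x in models.place_of(c,l)][:1]) for c in('wrist','scene') for l in ('bottle_mid','bottle','cap_top')])
E
```

```text
[519.80045184 354.20894361 225.03082473] [-8.78820493 -7.55959907 25.87380115] 44.132993312683595
[('wrist', 'bottle_mid', [([517.9, 339.4, 51.4], 0.68)]), ('wrist', 'bottle', [([510.8, 289.0, 56.9], 0.75)]), ('wrist', 'cap_top', [([525.7, 421.9, 32.8], 0.64)]), ('scene', 'bottle_mid', [([525.1, 354.7, 51.3], 0.92)]), ('scene', 'bottle', [([514.4, 308.2, 49.4], 0.7)]), ('scene', 'cap_top', [])]
```

View pics/s7c.png

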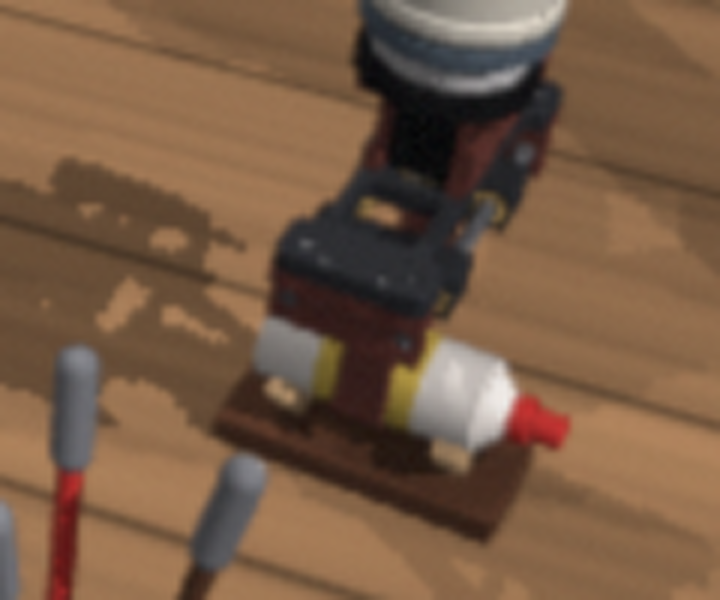

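It's level and spans both saddles. Now I'll release, retreat upward and look.

Emit:
apply_moves:
  commands:
    - [[0,0,0,0],[0,0,0,0],[0,0,0,0],[0,0,0,0],[0,0,0.03,0],[0,0,0.07,0],[0,0,0.1,0],[0,0,0.1,0]]
  gripper: 0.08

```text
t: 17.12
ee_pos: [521.1, 355.6, 327.5]
orientation: [1.302, 1.149, -1.293]
ft_force: [-0.6, 0.5, -0.7]
width: 80.4
```

```bash
python3 - <<'E'
from h import *
o=readout.get_obs();print(o['ee_pos'],o['ft_force'],o['width'])
s=snap('scene','s8');w=snap('wrist','w8')
u,v=proj(s,(515,350,60));x0,y0=int(u)-60,int(v)-50
cv2.imwrite('pics/s8c.png',cv2.resize(s['color'][y0:y0+100,x0:x0+120,::-1],None,fx=6,fy=6,interpolation=cv2.INTER_CUBIC))
for c in('wrist','scene','top'):
  print([(c,l,[(np.round(x['position'],1).tolist(),round(x['conf'],2)) for x in models.place_of(c,l)][:1]) for l in ('bottle_mid','bottle','cap_top')])
E
```

```text
[521.07465918 355.58818788 327.47419754] [-0.61200916  0.50860319 -0.74899464] 80.36949511234883
[('wrist', 'bottle_mid', [([521.2, 351.6, 51.3], 0.74)]), ('wrist', 'bottle', [([510.7, 298.8, 51.1], 0.86)]), ('wrist', 'cap_top', [([529.1, 433.8, 49.0], 0.78)])]
[('scene', 'bottle_mid', [([523.2, 353.0, 51.5], 0.87)]), ('scene', 'bottle', [([517.8, 305.6, 47.7], 0.9)]), ('scene', 'cap_top', [([528.2, 434.9, 52.4], 0.65)])]
[('top', 'bottle_mid', [([613.8, 85.1, 49.5], 0.86)]), ('top', 'bottle', [([609.7, 81.1, -1.1], 0.62)]), ('top', 'cap_top', [([611.9, 79.5, 144.3], 0.42)])]
```

View pics/s8c.png

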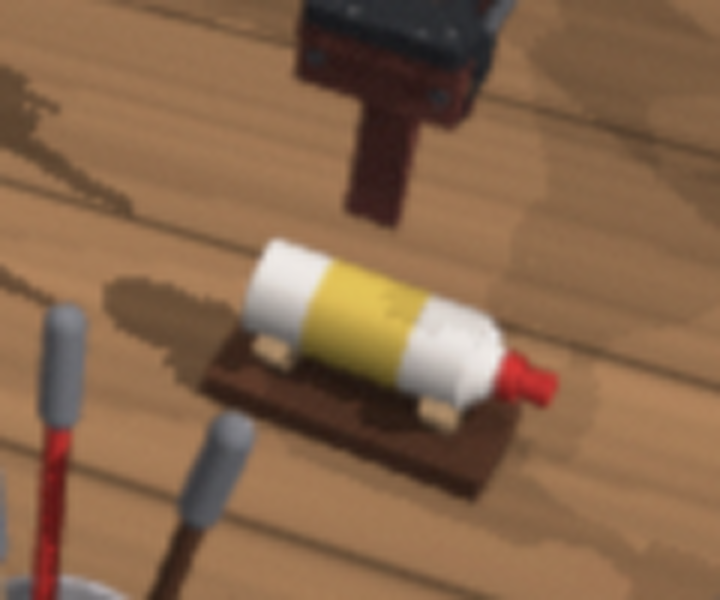

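View pics/w8.png

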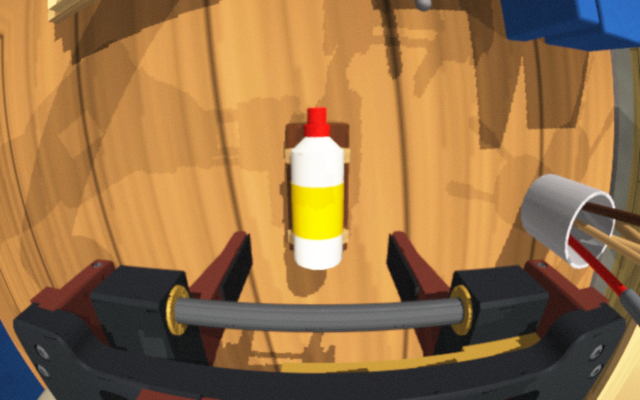

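Now it's properly laid: level, centred, axis about 51 mm up, cap intact, and the gripper clear. I'll take it again from above, gripping about 8 mm above its axis so the fingertips clear the lower bottles later.

Emit:
apply_moves:
  commands:
    - [[0,-0.002,-0.04,0],[0,-0.002,-0.08,0],[0,-0.002,-0.1,0],[0,-0.002,-0.1015,0],[0,-0.002,-0.1015,0]]

```text
t: 18.3
ee_pos: [520.9, 353.4, 224.5]
orientation: [1.299, 1.149, -1.296]
ft_force: [-0.5, 0.0, 0.7]
width: 80.1
```

Emit:
apply_moves:
  commands:
    - [[0,0,0,0],[0,0,0,0],[0,0,0,0],[0,0,0,0],[0,0,0,0],[0,0,0,0]]
  gripper: 0.03

```text
t: 19.05
ee_pos: [519.6, 353.2, 223.6]
orientation: [1.297, 1.151, -1.3]
ft_force: [-5.6, 1.3, 4.5]
width: 44.4
```

```bash
python3 - <<'E'
from h import *
o=readout.get_obs();print(o['ee_pos'],o['ft_force'],o['width'])
C=np.array([502,-314.7]);t=np.radians(76.2);xc=np.array([np.cos(t),np.sin(t)]);yc=np.array([-xc[1],xc[0]])
for cam in('top','scene'):
  d=viewer.get_image(cam); im=cv2.imread('pics/%s0.png'%cam)
  u,v=proj(d,[*C,50]);x0,y0=int(u)-60,int(v)-45
  im=cv2.resize(im[y0:y0+90,x0:x0+120],None,fx=6,fy=6,interpolation=cv2.INTER_CUBIC)
  P=[]
  for X in(-105,105):
    for Y in(-56.5,56.5): P+= [(X,Y,112),(X,Y,0)]
  for X in(-95,95):
    for Y in(-56.5,56.5,-46.5,46.5): P.append((X,Y,40))
  for X,Y,z in P:
    u,v=proj(d,[*(C+X*xc+Y*yc),z]); cv2.circle(im,(int((u-x0+.5)*6),int((v-y0+.5)*6)),4,{112:(255,0,0),0:(0,0,255),40:(255,0,255)}[z],1)
  cv2.imwrite('pics/tro_%s.png'%cam,im)
E
```

```text
[519.59206154 353.23732046 223.6427725 ] [-5.55380568  1.31151229  4.51155405] 44.363370680471654
```

View pics/tro_top.png

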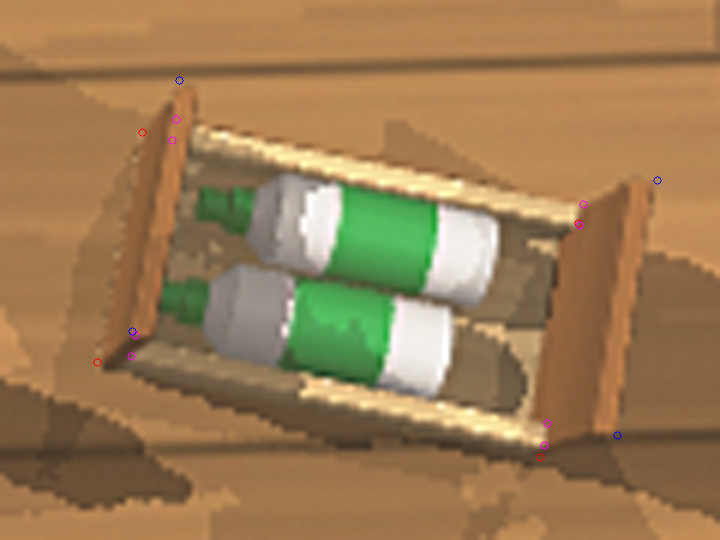

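View pics/tro_scene.png

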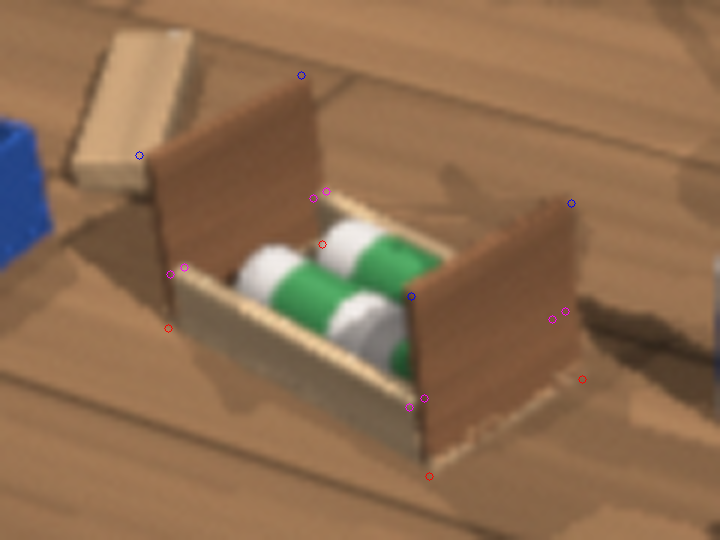

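Gripped at 44.4 mm. The tray overlay agrees with both views to 1–2 pixels. I'll lift and carry the bottle over.

Emit:
apply_moves:
  commands:
    - [[0,0,0.02,0],[0,0,0.06,0],[0,0,0.11,0],[0,-0.015,0.155,0],[0,-0.05,0.18,0],[0,-0.1,0.18,0],[0,-0.15,0.18,0],[0,-0.2,0.18,0]]

```text
t: 20.15
ee_pos: [520.1, 151.4, 404.7]
orientation: [1.298, 1.149, -1.296]
ft_force: [0.8, -1.5, -3.2]
width: 43.9
```

Emit:
apply_moves:
  commands:
    - [[0,-0.05,0,0],[0,-0.1,0,0],[0,-0.15,0,0],[0,-0.2,0,0],[0,-0.25,0,-0.03],[0,-0.3,0,-0.06],[-0.005,-0.35,0,-0.09],[-0.01,-0.4,0,-0.119]]

```text
t: 21.15
ee_pos: [509.9, -248.7, 404.6]
orientation: [1.385, 1.084, -1.384]
ft_force: [-0.5, -0.1, -2.3]
width: 43.6
```

Emit:
apply_moves:
  commands:
    - [[-0.008,-0.03,0,0],[-0.008,-0.055,0,0],[-0.008,-0.0678,0,0],[-0.008,-0.0678,0,0]]

```text
t: 21.65
ee_pos: [502.6, -315.0, 403.6]
orientation: [1.384, 1.086, -1.384]
ft_force: [-0.5, 0.3, -1.8]
width: 43.8
```

```bash
python3 - <<'E'
from h import *
o=readout.get_obs();print(o['ee_pos'],o['ft_force'],o['width'])
s=snap('scene','s9');t=snap('top','t9');w=snap('wrist','w9')
u,v=proj(s,(502,-314,130));x0,y0=int(u)-60,int(v)-60
cv2.imwrite('pics/s9c.png',cv2.resize(s['color'][y0:y0+110,x0:x0+120,::-1],None,fx=5,fy=5,interpolation=cv2.INTER_CUBIC))
for c in('wrist','scene','top'):
  print([(c,l,[(np.round(x['position'],1).tolist(),round(x['conf'],2)) for x in models.place_of(c,l)][:1]) for l in ('bottle_mid','bottle','cap_top','tray','tray_saddle','lower_a_mid','lower_b_mid')])
E
```

```text
[ 502.60006492 -314.95555369  403.5873527 ] [-0.47249157  0.26667443 -1.81226845] 43.83929322168046
[('wrist', 'bottle_mid', [([502.6, -314.9, 234.2], 0.88)]), ('wrist', 'bottle', [([490.2, -365.2, 229.0], 0.88)]), ('wrist', 'cap_top', [([521.5, -235.4, 228.5], 0.92)]), ('wrist', 'tray', [([481.8, -301.3, 10.1], 0.73)]), ('wrist', 'tray_saddle', []), ('wrist', 'lower_a_mid', [([479.8, -299.4, 28.9], 0.85)]), ('wrist', 'lower_b_mid', [])]
[('scene', 'bottle_mid', [([503.1, -316.4, 233.4], 0.87)]), ('scene', 'bottle', [([493.9, -362.4, 228.9], 0.56)]), ('scene', 'cap_top', [([522.4, -235.5, 230.9], 0.37)]), ('scene', 'tray', []), ('scene', 'tray_saddle', [([501.3, -316.2, 71.1], 0.69)]), ('scene', 'lower_a_mid', [([481.3, -298.4, 32.3], 0.66)]), ('scene', 'lower_b_mid', [([520.9, -327.3, 34.3], 0.75)])]
[('top', 'bottle_mid', [([503.8, -314.3, 233.1], 0.76)]), ('top', 'bottle', []), ('top', 'cap_top', [([522.3, -232.0, 232.7], 0.38)]), ('top', 'tray', [([503.0, -309.1, 236.6], 0.65)]), ('top', 'tray_saddle', []), ('top', 'lower_a_mid', [([525.8, -323.3, 32.9], 0.41)]), ('top', 'lower_b_mid', [([524.1, -325.2, 31.6], 0.57)])]
```

View pics/s9c.png

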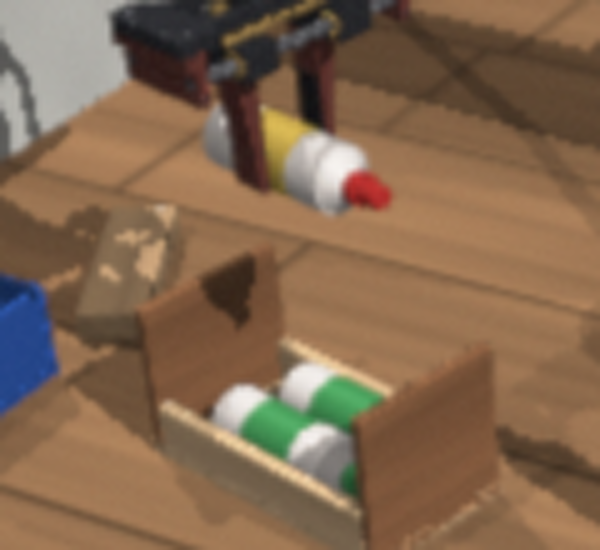

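View pics/w9.png

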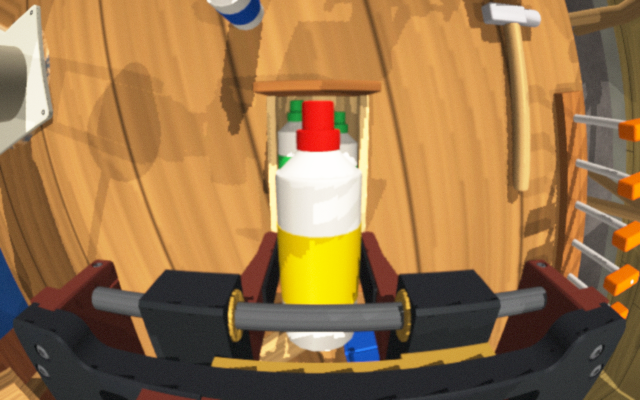

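View pics/t9.png

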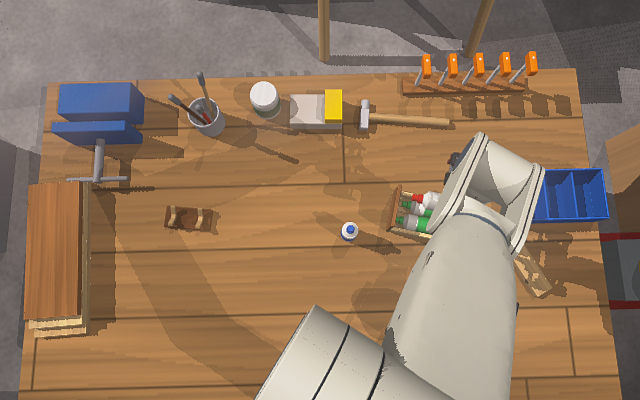

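It's well aligned: the tray cheeks show evenly either side of the bottle in the wrist view (270 and 365), and all three networks put bottle_mid within 2 mm of the saddle in plan. Lowering.

Emit:
apply_moves:
  commands:
    - [[0,0,-0.04,0],[0,0,-0.09,0],[0,0,-0.13,0],[0,0,-0.148,0],[0,0,-0.154,0],[0,0,-0.158,0],[0,0,-0.16,0],[0,0,-0.161,0]]

```text
t: 23.85
ee_pos: [502.6, -314.9, 243.3]
orientation: [1.384, 1.085, -1.383]
ft_force: [-0.8, -0.2, 4.1]
width: 44.0
```

Emit:
apply_moves:
  commands:
    - [[0,0,-0.001,0],[0,0,-0.0015,0]]

```text
t: 24.1
ee_pos: [502.8, -314.9, 243.2]
orientation: [1.384, 1.084, -1.383]
ft_force: [-3.7, 3.5, 17.1]
width: 44.0
```

```bash
python3 - <<'E'
from h import *
o=readout.get_obs();print(o['ee_pos'],o['ft_force'],o['width'])
s=snap('scene','s10')
u,v=proj(s,(502,-314,80));x0,y0=int(u)-60,int(v)-60
cv2.imwrite('pics/s10c.png',cv2.resize(s['color'][y0:y0+110,x0:x0+120,::-1],None,fx=5,fy=5,interpolation=cv2.INTER_CUBIC))
for c in('scene',):
  print([(c,l,[(np.round(x['position'],1).tolist(),round(x['conf'],2)) for x in models.place_of(c,l)][:1]) for l in ('bottle_mid','bottle','cap_top')])
E
```

```text
[ 502.79297419 -314.94472122  243.22622369] [-3.70490362  3.51835847 17.05750981] 44.04541754727416
[('scene', 'bottle_mid', [([502.8, -314.8, 70.8], 0.83)]), ('scene', 'bottle', [([497.5, -363.8, 71.2], 0.74)]), ('scene', 'cap_top', [])]
```

View pics/s10c.png

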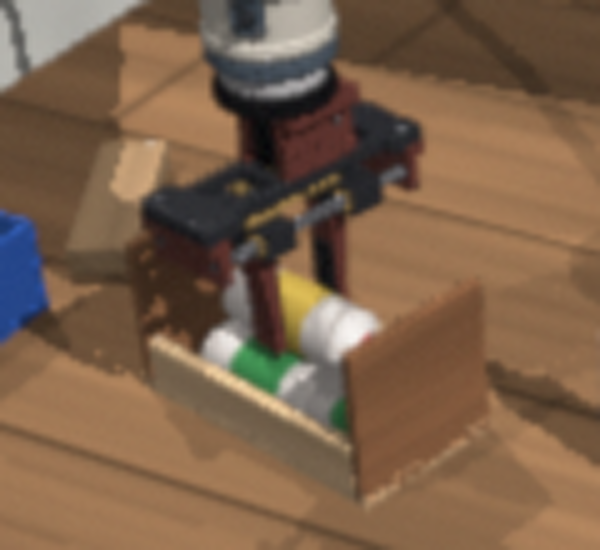

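Emit:
apply_moves:
  commands:
    - [[0,0,0.001,0],[0,0,0.001,0]]

```text
t: 24.55
ee_pos: [502.7, -314.9, 243.3]
orientation: [1.384, 1.084, -1.383]
ft_force: [-2.9, 1.3, 10.1]
width: 44.0
```

Emit:
apply_moves:
  commands:
    - [[0,0,0,0],[0,0,0,0],[0,0,0,0],[0,0,0,0],[0,0,0.015,0],[0,0,0.06,0],[0,0,0.11,0],[0,0,0.16,0]]
  gripper: 0.07

```text
t: 25.55
ee_pos: [502.2, -314.6, 404.6]
orientation: [1.384, 1.085, -1.383]
ft_force: [0.1, 0.0, -0.8]
width: 69.9
```

Emit:
apply_moves:
  commands:
    - [[-0.01,-0.05,0.01,0],[-0.02,-0.1,0.01,0],[-0.03,-0.15,0.01,0],[-0.04,-0.2,0.01,0],[-0.04,-0.2,0.01,0]]

```text
t: 26.18
ee_pos: [461.0, -517.6, 412.8]
orientation: [1.386, 1.082, -1.386]
ft_force: [0.6, 0.4, -0.1]
width: 69.8
```

```bash
python3 - <<'E'
from h import *
o=readout.get_obs();print(o['t'],o['ee_pos'],o['ft_force'],o['width'])
s=snap('scene','s11');t=snap('top','t11');w=snap('wrist','w11')
u,v=proj(s,(502,-314,60));x0,y0=int(u)-60,int(v)-60
cv2.imwrite('pics/s11c.png',cv2.resize(s['color'][y0:y0+110,x0:x0+120,::-1],None,fx=5,fy=5,interpolation=cv2.INTER_CUBIC))
for c in('wrist','scene','top'):
  print([(c,l,[(np.round(x['position'],1).tolist(),round(x['conf'],2)) for x in models.place_of(c,l)][:1]) for l in ('bottle_mid','bottle','cap_top','lower_a_mid','lower_b_mid','spare')])
E
```

```text
26.175 [ 461.03085411 -517.56046249  412.80558534] [ 0.62896153  0.39903686 -0.08093449] 69.82373692569635
[('wrist', 'bottle_mid', []), ('wrist', 'bottle', [([490.5, -368.1, 67.8], 0.71)]), ('wrist', 'cap_top', []), ('wrist', 'lower_a_mid', [([478.4, -299.8, 31.2], 0.74)]), ('wrist', 'lower_b_mid', [([524.5, -326.3, 33.6], 0.78)]), ('wrist', 'spare', [([479.8, -300.2, 29.0], 0.54)])]
[('scene', 'bottle_mid', [([500.4, -314.7, 69.4], 0.88)]), ('scene', 'bottle', [([493.5, -360.7, 67.7], 0.77)]), ('scene', 'cap_top', []), ('scene', 'lower_a_mid', []), ('scene', 'lower_b_mid', [([523.3, -324.9, 33.1], 0.74)]), ('scene', 'spare', [([463.5, -95.4, -3.0], 0.78)])]
[('top', 'bottle_mid', [([502.6, -311.2, 72.8], 0.95)]), ('top', 'bottle', [([489.9, -362.7, 66.3], 0.68)]), ('top', 'cap_top', [([518.0, -232.1, 68.8], 0.61)]), ('top', 'lower_a_mid', [([478.0, -301.7, 34.6], 0.57)]), ('top', 'lower_b_mid', [([523.6, -324.3, 33.6], 0.69)]), ('top', 'spare', [([465.8, -93.0, -3.7], 0.84)])]
```

View pics/s11c.png

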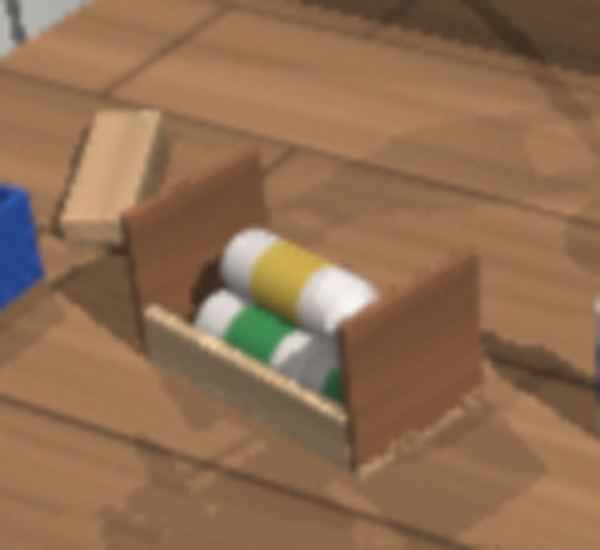

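View pics/w11.png

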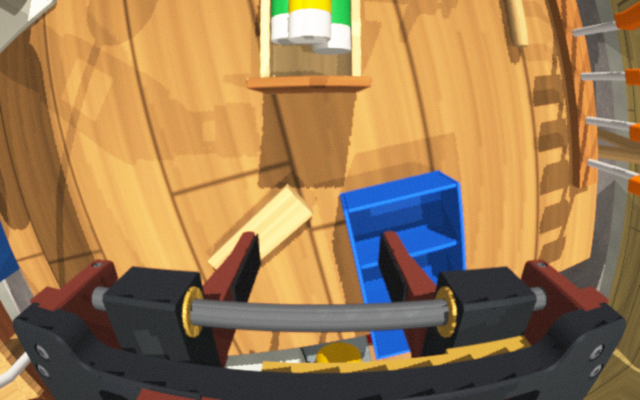

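View pics/t11.png

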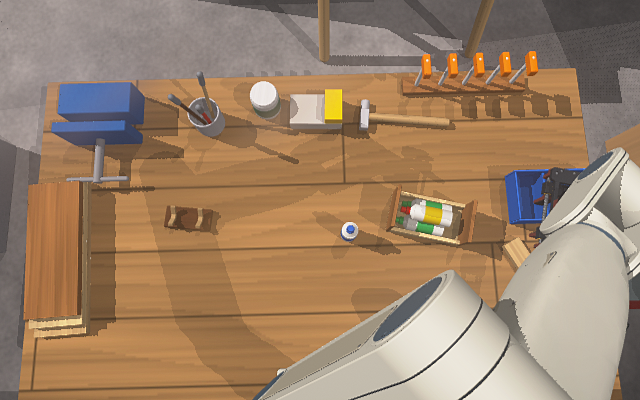

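The yellow bottle lies level between the two green ones (top view about (432,213)). The blue bottle hasn't moved, the robot is clear, and 26 s have been used. Handing in.

```bash
python3 -c "
from h import *
print(workorder.close_job())"
```

```text
the job is handed in; nothing more can be done
None
```

The job is done and handed in at about 26 s of robot time. The yellow bottle, cap shut, lies level in the gap on top of the two green ones.

- **Cap:** I pressed it shut with closed fingers while the bottle stood on the bench. The largest reading was 12.7 N, and the force then dropped to zero. Afterwards two cameras put the cap top at 132–133 mm, against 134 mm when shut.
- **Cradle:** The tool only turns about the vertical, so I tilted the bottle in the grip against the near saddle. When I first let go, the cap end sagged about 10° because the bottle's shoulder slipped into the far saddle. I regripped it at the middle, moved it 15 mm and let go again. It then lay level on both saddles with its axis about 51 mm up. Setting it down the second time read up to 26 N at the wrist.
- **Tray:** I took it again from above and set it on the two green bottles with about 17 N, easing to 10 N before letting go. The bottle's middle came out at (500 to 503, -311 to -315, 69 to 73), against a target of about (502, -315, 69).
- **Other checks:** The green bottles and the blue bottle were found where they started, within the networks' accuracy. The gripper was clear with about zero force.
- **Not confirmed or disagreeing:**
  - The end board hid the cap from the scene camera after stowing, and the wrist camera did not see it either. Only the top camera saw it, at the right place.
  - The wrist network once reported the blue bottle at a green bottle's position. The scene and top cameras contradicted that.

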